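# Load a dusted exhibit tray into the drying rack behind its gravity catch

## Task

Pick up the loose exhibit tray by its upright pull and, keeping it level, slide it gently into the rack's empty upper tier, pull end last, so that the tray's own edge lifts the hinged catch and the catch drops behind it; do not touch the catch with the gripper. Then draw the tray back gently until you feel it bear on the dropped catch, keep a light pull of about 5 N on it for a moment, and let go. Leave the powder tub, the jar and the glass of brushes where they stand.

Things in the scene. Friction and masses are not known exactly. Their poses are not given: they have to be found in the camera images.
- tray_pull (a point): Centre of the loose tray's upright pull: a flat plate 10 mm thick along the tray, 50 mm wide across it, top 52 mm above the tray's underside, its outer face flush with the trailing end wall, clear tray floor for 35 mm ahead of it. This point: 36 mm above the underside, 5 mm ahead of the trailing end face, on the mid-line. Axes: x along the tray from pull to leading end, y across, z up.
- tray_lead (a point): Point on the same loose tray: middle of the leading end face, at the underside (175 mm ahead of tray_pull, 36 mm lower; same axes). The tray is shallow, of aluminium, 180 long x 120 wide x 20 mm high, about 0.24 kg, with side rims 10 mm wide and a white dusted tile clipped inside (top 7 mm above the underside).
- rack: Fixed two-tier sheet-steel drying rack, 200 long x 130 wide x 101 mm high; origin at the centre of its underside, on the worktop. Axes: x = the way trays are slid in (mouth at its -x end), y across, z up. The lower tier already holds such a tray (its pull's top 66 mm up); the upper tier is empty. The tray may press on the rack with 25 N at most.
- rack_seat (a point): Where tray_pull is when the tray lies in the upper tier against the end stop: 80 mm behind the rack's centre (-x), 111 mm up, on the mid-line; rack axes. The end stop is the rigid back plate, so the tray goes no farther. Runner tops are 75 mm up, under both side edges (46 to 62 mm from the mid-line); hold-down lips 3 mm above the rims start 43 mm behind the rack's centre.
- rack_mouth (a point): Middle of the upper tier's mouth at runner height (100 mm behind the rack's centre, 75 mm up; rack axes). From here inwards the side plates stand 124 mm apart (2 mm of play each side of the tray). For 30 mm in front of it flared side lead-ins open to about 146 mm, and for 18 mm the runner tips turn down by 6 mm.
- catch (a joint): Angle of the gravity catch (rad): 0 = fallen on its stop, more = lifted (1.2 at most). A dark steel blade, 0.11 kg, 14 mm wide, 8 mm thick, over the tray's rim on the rack's -y side. Lifted by a tray with 1 or 2 N, it rides on the rim at about 0.34 rad and falls to 0 behind the trailing end. Fallen, it is to be pulled on with 3 to 10 N. Not to be touched by the gripper.
- catch_slot (a point): Nominal place of the catch's hinge pin, marked on the rack (140 mm behind its centre, 53 mm to its -y side, 121 mm up). From the pin the blade slopes 45 degrees down and inwards; its fallen end is 40 mm farther in, 6 to 12 mm above the runners. The catch's grey bracket (131 mm high) is clamped in a slot: pin and blade really sit up to 8 mm farther in or out, not measured.
- catch_drop (a point): Where tray_pull nominally is when the catch falls behind the inserted tray: 10 mm short of rack_seat, on the mid-line; really 2 to 18 mm short, as the catch is set, and always before the end stop. Drawn back from there, the tray moves a few millimetres more towards the mouth before it meets the fallen blade; from the end stop it is 7 to 24 mm in all. Find that place by feel.
- tub: Bystander: open white plastic tub of red powder, 68 mm across, 55 mm high, loose; origin at the centre of its underside.
- jar: Bystander: closed glass jar, 62 mm across, 62 mm high, loose; origin at the centre of its underside.
- brushes: Bystander: drinking glass with brushes standing in it, 74 mm across, about 200 mm high with the brushes, loose; origin at the centre of its underside.
Not all that is in view belongs to the job. There is more than one size of the part that bears tray_pull; the job needs the middle-sized.

How it is judged:
On the way, in this order (a step that is already met when the one before it is completed fails the run):
1. the tray, entering the upper tier, lifts the catch with its own edge (value of joint catch above 0.2 rad and contact force between tray and catch above 0.05 N and x of tray_pull in the frame of rack below -0.11 m and z of tray_pull in the frame of rack above 0.1 m), for 0.1 s.
2. the tray is in and the catch has dropped behind it (value of joint catch below 0.06 rad and x of tray_pull in the frame of rack above -0.107 m), for 0.05 s.
3. the tray is drawn back so that it bears on the dropped catch (more than 3 N, for 0.2 s) (value of joint catch below 0.08 rad and x of tray_pull in the frame of rack above -0.107 m and contact force between tray and catch above 3 N), for 0.2 s.
At the end, for the whole second after the job is handed in: The tray lies flat and at rest on the upper runners (pull centre within 6 mm of the mid-line, 107 to 115 mm up, tilt under 0.05 rad), between the end stop and the fallen catch (pull centre 77 to 107 mm on the mouth side of the rack's centre), with the catch fully down (under 0.06 rad) (all of step 2 and x of tray_pull in the frame of rack below -0.077 m and y of tray_pull in the frame of rack between -0.006 and 0.006 m and z of tray_pull in the frame of rack between 0.107 and 0.115 m and angle between tray_pull's own z axis and vertical below 0.05 rad and linear speed of tray below 0.01 m/s); the robot touches nothing.
It fails at once if the gripper or arm touches the catch (contact force between any of the fingers, the arm and catch above 0.3 N).
It fails at once if the tray is pressed on the rack with more than 25 N (contact force between tray and rack above 25 N).
It fails at once if the tray is pulled or pushed on the catch with more than 10 N (contact force between tray and catch above 10 N).
It fails at once if the tray is tilted more than 0.35 rad (angle between tray_pull's own z axis and vertical above 0.35 rad).
It fails at once if a bystander is moved more than 20 mm (distance of any of tub, jar, brushes from where it was at the start of the episode above 0.02 m).
It also fails if it takes over 72 s, if anything falls off the work surface, if the arm or the gripper's body presses on something with over 40 N, if the wrist force passes 120 N, or if a joint passes its speed limit or range.

## Robot

A 6-joint arm with a two-finger parallel gripper is mounted at the origin on the work surface. World frame = base frame: x ahead of the robot, y to its left, z up, the work surface at z = 0. Lengths are in m, angles in rad, forces in N, time in s.
With the tool pointing down it reaches from about 0.35 to 0.775 m from the base axis. Payload 5.5 kg.
Tool frame: the origin (TCP) lies at the very end of the fingers, on their centre line; the grasp point (between the pads) lies 19 mm behind it; z points along the fingers, y is the line along which they close (so a half turn about z gives the same grasp; the last joint's range is limited). The gripper opens to 85 mm and grips with 20 to 120 N. Pads are 22 mm wide; open, the fingers measure 114 mm over their backs; the gripper's body (76 mm by 85 mm) begins 54 mm behind the grasp point. The pads swing forward as they close: fully open they stand 13 mm farther back than shut.
Start: joints at [0.967, 0.313, 0.046, 1.304, 0, 1.431], TCP at [0.257, 0.514, 0.231] pointing down, gripper open.
Joint ranges: [-2.76, 2.76], [-0.86, 1.69], [-1.03, 1.26], [-2.2, 2.34], [-1.47, 1.5], [-3.14, 3.14]. Speed limits (rad/s): [2.57, 2.57, 3.14, 3.14, 3.14, 3.14].

## Interface

Orientations are given as a unit quaternion [w, x, y, z].
In Python, from workcell import get_state, read_camera, calibration, hand_in gives the robot as it stands.
- The arm moves only by the tool drive_tool, never from a script. Its argument "deltas" is a list that holds one entry, the list of rows, each a list of 7 numbers: the closure in counts, from 0 (fully open) to 255 (shut), then the shift along the tool's x, y, z in m, then the turn, a rotation vector about the tool's x, y, z in degrees. A call has 1 to 12 rows; each row is the pose to reach, as a shift and turn from the pose commanded when the call began, along the tool's axes at that moment; what a row does not reach only later rows make up. A row lasts 1/8 s, in which the tool goes at most 62.5 mm and 10.7 degrees, less where a joint would pass 70% of its speed; a pose out of reach is approached as far as the arm can. A call with a gripper value outside its range is refused whole. The fingers move at their own pace and stop on an object; "newtons" is the grip in N (left out, the last holds). Time passes only in rows, so rows that repeat a pose let the fingers close. It gives the time, the measured TCP pose, the force, the opening and the grip force at its end, in the units of the state.
- get_state(): the state, without advancing time (a new reading comes with each control period).
- read_camera(name): name is "side" or "top"; returns (picture, depth): 400x640x3 uint8, red, green, blue; 400x640 float32, m along the optical axis (not along the pixel's ray), 0 where there is no reading.
- calibration(name): a dict with "mtx" (3x3 intrinsics, pixels), "world_from_camera" (4x4, takes a point from camera to world coordinates). Camera axes: x right, y up, looking along -z (the intrinsics and any distortion apply to the point x, -y, -z); pixel columns grow to the right and rows downward; lengths in m; the calibration is good to about 2 mm. A picture is of the moment at which its call begins. calibration takes no time and is no camera call.
- hand_in(): hands the job in; it is judged then, once.
The state is a dict: "clock": time; "joint_pos": joint angles; "qvel": joint speeds; "tau": joint torques, N m; "tcp_pos": TCP position; "orientation": TCP orientation; "wrist_force": force on the tool from outside, world axes, zero at the start; "ft_torque": the same for the moment, N m; "finger_gap": finger opening in m; "grip_force": force on a finger pad.
Only numpy, scipy, OpenCV 4.12 (cv2) and the standard library are available. Lean on these libraries where they do the work, as an engineer would, in place of code of your own. Each camera call takes 0.05 s, during which the arm holds its last target. There are 200 camera calls.

## Working session

There is one attempt and no reset: what is moved stays moved. The work goes in short steps, Python scripts to look and compute and a tool call to move; the robot and the scene stay as the last step left them, time stands still between calls to the robot, and variables do not carry over. Pictures are saved under pics/ and viewed, at most 10 in all, crops included, and the job is handed in when it is done.

Besides the shell and the picture viewer there is one more tool, called after ">>>" as name(argument=value, ...) on one line, values as JSON. drive_tool: Moves the arm, as the interface text tells. Its arguments: {"type":"object","properties":{"deltas":{"type":"array","items":{"type":"array","items":{"type":"array","items":{"type":"number"}}}},"newtons":{"type":"number"}},"required":["deltas"]}

```bash
mkdir -p pics
cat > h.py <<'E'
import numpy as np, cv2
from workcell import *
def snap(n):
    p,d=read_camera(n); c=calibration(n); np.savez(f'{n}.npz',p=p,d=d); return p,d,c
def cloud(d,c):
    K=np.array(c['mtx']);T=np.array(c['world_from_camera']);v,u=np.indices(d.shape)
    P=np.stack([(u-K[0,2])/K[0,0]*d,-(v-K[1,2])/K[1,1]*d,-d],-1)
    return P@T[:3,:3].T+T[:3,3]
E
python3 - <<'E'
from h import *
for n in('top','side'):
    p,d,c=snap(n); cv2.imwrite(f'pics/{n}0.png',p[...,::-1]); print(n,c)
    P=cloud(d,c); np.save(n+'P.npy',P)
print(get_state())
E
```

```text
top {'mtx': array([[407.39708629,   0.        , 316.72726604],
       [  0.        , 407.39708629, 199.28813969],
       [  0.        ,   0.        ,   1.        ]]), 'world_from_camera': array([[ 0.01929761,  0.9972645 , -0.07135214,  0.46325561],
       [-0.99941909,  0.01723574, -0.02940081, -0.13289626],
       [-0.02809058,  0.07187806,  0.99701779,  1.11741311],
       [ 0.        ,  0.        ,  0.        ,  1.        ]])}
side {'mtx': array([[394.73383703,   0.        , 317.87000917],
       [  0.        , 394.73383703, 196.53054661],
       [  0.        ,   0.        ,   1.        ]]), 'world_from_camera': array([[ 0.80418909,  0.45510798, -0.38230437,  0.14613555],
       [-0.5942182 ,  0.60089702, -0.53462838, -0.70432296],
       [-0.01358809,  0.65711452,  0.75366827,  0.88560372],
       [ 0.        ,  0.        ,  0.        ,  1.        ]])}
{'clock': 0.1, 'joint_pos': array([9.67377793e-01, 3.13947807e-01, 4.51197731e-02, 1.30360338e+00,
       2.53248224e-05, 1.43122529e+00]), 'qvel': array([ 0.00024547, -0.00283578,  0.00356631,  0.00293985, -0.00044513,
        0.00219131]), 'tau': array([ 1.79388564e-03, -4.81726849e+01,  2.99242920e+01,  1.27996341e-02,
       -1.72353307e-04,  6.41851841e-06]), 'tcp_pos': array([0.25698408, 0.51388313, 0.23049635]), 'orientation': array([-3.08574001e-04,  2.29850122e-01,  9.73225695e-01, -7.57178788e-04]), 'wrist_force': array([ 0.11480533, -0.05104664, -0.98665013]), 'ft_torque': array([-0.03944338,  0.00650407,  0.02575066]), 'grip_force': 0.0, 'finger_gap': 0.08521680728551503}
```

View pics/top0.png

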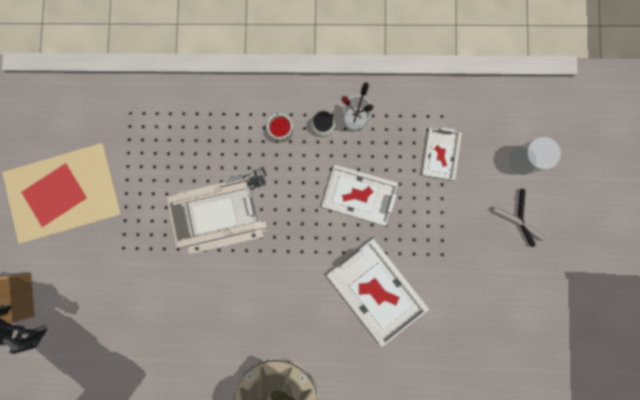

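View pics/side0.png

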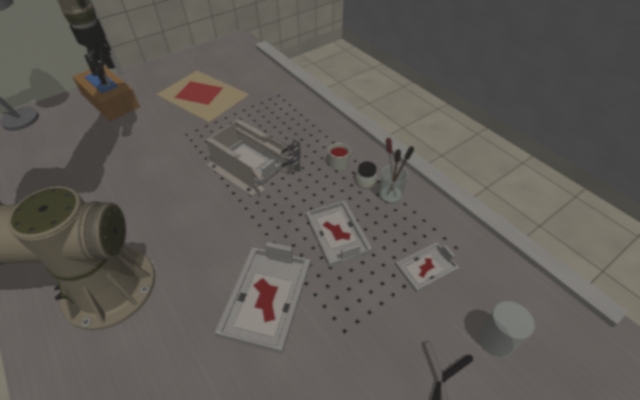

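The top view shows three trays with pulls: the small one at (440,153), the middle one at (360,195) and the large one at (378,292). The middle one should be about 180x120 mm, which I'll check. The rack is at (213,213), with its mouth to the right and the catch bracket near (257,180).

Run:
```python
from h import *
a=np.load('top.npz')['p'];b=np.load('side.npz')['p']
def crop(p,u,v,w,h,s): return cv2.resize(p[v:v+h,u:u+w],None,fx=s,fy=s,interpolation=cv2.INTER_CUBIC)[...,::-1]
A=np.hstack([crop(a,160,160,115,100,3.4),crop(a,315,155,115,75+25,3.4)])
B=np.hstack([crop(b,200,115,115,80,3.4),crop(b,295,190,115,80,3.4)])
cv2.imwrite('pics/c1.png',np.vstack([A,B])[:600]);print(A.shape,B.shape)
P=np.load('topP.npy')
z=P[...,2]
print('table z',np.median(z[300:380,450:560]))
# middle tray: mask pixels by height
def rect(m,name):
    m=m.astype(np.uint8);n,l,st,ce=cv2.connectedComponentsWithStats(m)
    for i in range(1,n):
        if st[i,4]>60:
            q=P[l==i]; r=cv2.minAreaRect((q[:,:2]*1000).astype(np.float32)); print(name,st[i].tolist(),np.round(r[0],1),np.round(r[1],1),round(r[2],1),'z',np.percentile(q[:,2],[5,50,95]).round(3))
roi=np.zeros(z.shape,bool);roi[90:350,310:470]=1
rect((z>0.010)&roi,'trays>10'); rect((z>0.035)&roi,'pull>35')
roi[:]=0;roi[160:260,155:285]=1
rect((z>0.02)&roi,'rack>20');rect((z>0.085)&roi,'rack>85')
S=np.load('sideP.npy');P=S;z=S[...,2];roi[:]=0;roi[185:300,295:470]=1
rect((z>0.012)&roi,'s trays');rect((z>0.032)&roi,'s pull')
roi[:]=0;roi[110:200,190:310]=1
rect((z>0.025)&roi,'s rack');rect((z>0.085)&roi,'s rack85')
```

```text
(340, 782, 3) (272, 782, 3)
table z -0.0011024631936811247
trays>10 [341, 90, 33, 41, 749] [ 639.8 -153.7] [ 77.6 346.9] 70.7 z [0.015 0.084 0.207]
trays>10 [312, 111, 23, 26, 474] [ 618.5 -114.8] [310.8  60. ] 0.4 z [0.023 0.06  0.064]
trays>10 [422, 128, 39, 53, 401] [ 569.7 -336.9] [145.3 436.7] 45.9 z [0.011 0.014 0.038]
trays>10 [322, 165, 76, 61, 719] [ 531.6 -208.1] [179.9 171.7] 74.6 z [0.016 0.019 0.052]
trays>10 [327, 239, 102, 108, 1438] [ 334.7 -235.2] [328.6 157.3] 39.2 z [0.012 0.025 0.067]
pull>35 [341, 90, 33, 39, 617] [ 639.8 -153.7] [ 77.6 346.9] 70.7 z [0.041 0.093 0.209]
pull>35 [313, 111, 21, 24, 381] [ 618.7 -111.9] [ 53.6 310.1] 88.9 z [0.038 0.061 0.064]
pull>35 [387, 194, 9, 19, 88] [ 533.2 -296.5] [10.2 49.3] 74.9 z [0.037 0.051 0.055]
pull>35 [341, 250, 23, 20, 159] [ 422.5 -180.5] [109.2  61.6] 20.0 z [0.047 0.066 0.07 ]
rack>20 [166, 167, 104, 81, 3139] [520.4  76.2] [172.3 397.7] 8.1 z [0.021 0.074 0.107]
rack>85 [166, 167, 101, 81, 1205] [520.5  76.2] [172.1 397.8] 8.1 z [0.089 0.099 0.126]
s trays [379, 185, 26, 17, 361] [ 446.7 -440. ] [797.6  69.2] 36.4 z [0.016 0.047 0.08 ]
s trays [435, 185, 35, 27, 448] [ 557.6 -523.9] [891.9 109.1] 30.7 z [0.014 0.019 0.022]
s trays [305, 200, 67, 65, 808] [ 414.  -438.8] [735.8 166.1] 57.5 z [0.014 0.019 0.051]
s trays [396, 242, 63, 48, 430] [ 433.6 -524.9] [663.7 137.6] 20.3 z [0.012 0.015 0.037]
s trays [295, 256, 15, 44, 270] [ 396.8 -280.6] [118.9  36.2] 56.1 z [0.017 0.025 0.028]
s pull [380, 185, 25, 13, 259] [ 447.2 -440.6] [797.6  67.8] 36.4 z [0.034 0.056 0.08 ]
s pull [341, 243, 19, 13, 141] [ 533.5 -297.3] [12.5 49.9] 75.5 z [0.034 0.048 0.053]
s rack [205, 118, 96, 74, 2899] [ 408.  -229.1] [1055.5  252.2] 74.6 z [0.03  0.071 0.103]
s rack85 [205, 118, 95, 60, 844] [ 408.  -229.1] [1055.5  252. ] 74.6 z [0.087 0.098 0.124]
```

View pics/c1.png

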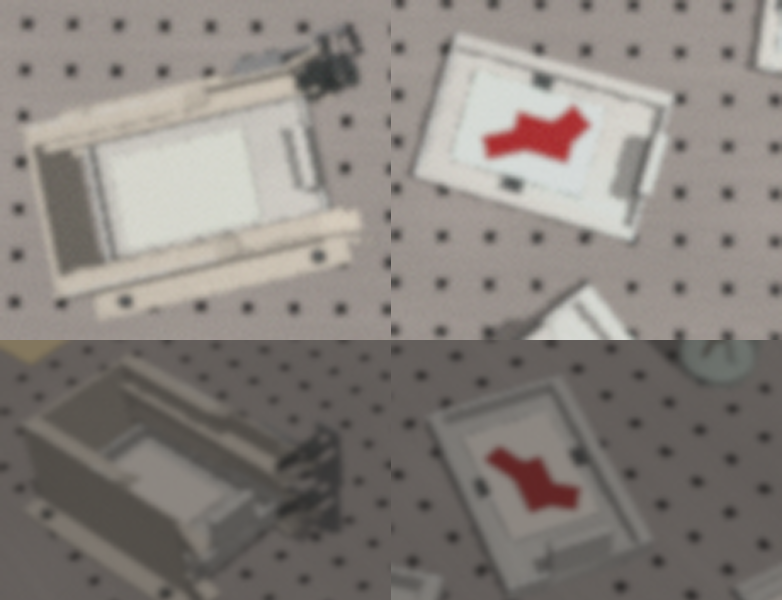

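The middle tray is confirmed. Its rim measures about 180 mm long, and its pull is 10x50 mm with its top at 51 mm. The pull is at (387,204), at the tray's -y end. Next I'll fit the rack pose and the tray heading.

Run:
```python
from h import *
img=np.full((560,700,3),255,np.uint8)
x0,y0=0.43,-0.10 # raster u<- y (left=+y), v<- x up ; 2.5px/mm
pts={}
for n in('top','side'):
    P=np.load(n+'P.npy');z=P[...,2];d=np.load(n+'.npz')['d']
    g=cv2.morphologyEx(d,cv2.MORPH_GRADIENT,np.ones((3,3)))<0.02
    xy=P[...,:2]
    box=(abs(xy[...,0]-.52)<.11)&(abs(xy[...,1]-.07)<.16)
    for lo,hi,col in((.066,.082,(0,200,0)),(.088,.107,(255,0,0)if n=='top' else (0,0,255)),(.108,.14,(0,0,0))):
        m=box&(z>lo)&(z<hi)&(d>0)&g
        for x,y in xy[m]:
            cv2.circle(img,(int((0.23-y)*2500*.8),int((0.64-x)*2500*.8)),2,col,-1)
    m=box&(z>.090)&(z<.107)&g; pts[n]=xy[m]
    # middle tray rim/pull headings
    box=(abs(xy[...,0]-.535)<.12)&(abs(xy[...,1]+.21)<.13)
    m=(box&(z>.008)&(z<.06)).astype(np.uint8);k,l,st,_=cv2.connectedComponentsWithStats(m)
    i=1+np.argmax(st[1:,4]);q=xy[(l==i)&g];r=cv2.minAreaRect((q*1000).astype(np.float32));print(n,'tray',r)
cv2.imwrite('pics/r1.png',img)
np.savez('rp.npz',**pts)
for n in pts: print(n,len(pts[n]),cv2.minAreaRect((pts[n]*1000).astype(np.float32)))
```

```text
top tray ((557.67041015625, -214.1953582763672), (176.77503967285156, 118.21163177490234), 75.2010498046875)
side tray ((555.0805053710938, -216.67518615722656), (180.9810028076172, 116.06543731689453), 74.3667984008789)
top 341 ((511.34478759765625, 136.48046875), (139.65115356445312, 225.6085662841797), 14.282722473144531)
side 246 ((508.90777587890625, 131.77435302734375), (141.04736328125, 238.51744079589844), 15.657883644104004)
```

View pics/r1.png

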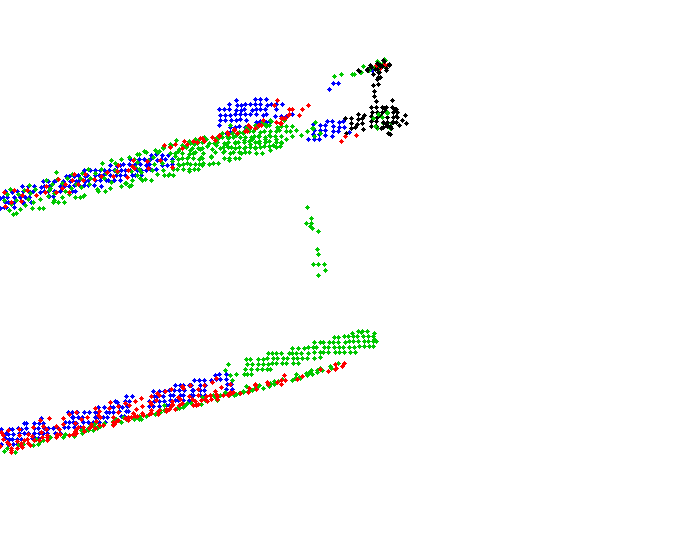

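The raster shows both side plates and runners, at a slope of about 14.5 degrees. The catch bracket is near raster (385,115), on the +x world side. I'll fit numbers to this in the rack frame.

Run:
```python
from h import *
for n in('top','side'):
    P=np.load(n+'P.npy');z=P[...,2];d=np.load(n+'.npz')['d'];xy=P[...,:2]
    g=cv2.morphologyEx(d,cv2.MORPH_GRADIENT,np.ones((3,3)))<0.03
    th=np.radians(104.5)
    best=None
    box=(abs(xy[...,0]-.52)<.13)&(xy[...,1]>-.09)&(xy[...,1]<.28)
    hi=box&(z>.092)&(z<.107)
    for t in np.arange(101,109,.25):
        R=np.array([[np.cos(np.radians(t)),np.sin(np.radians(t))],[-np.sin(np.radians(t)),np.cos(np.radians(t))]])
        q=(xy[hi]-[.52,.09])@R.T
        q=q[(q[:,0]<.06)&(q[:,0]>-.06)]; s=0
        h,_=np.histogram(q[:,1],np.arange(-.12,.12,.004)); s=(h**2).sum()
        if best is None or s>best[0]: best=(s,t)
    t=best[1];print(n,'th',t)
    R=np.array([[np.cos(np.radians(t)),np.sin(np.radians(t))],[-np.sin(np.radians(t)),np.cos(np.radians(t))]])
    q=(xy[hi]-[.52,.09])@R.T*1000
    print('u range',np.percentile(q[:,0],[0,1,99,100]).round(1))
    c=q[(abs(q[:,0])<60)]
    for s in(-1,1):
        k=c[c[:,1]*s>0]; print(' side',s,np.percentile(k[:,1],[2,10,50,90,98]).round(1))
    b=q[(abs(q[:,1])<35)];print(' back',len(b),np.percentile(b[:,0],[5,50,95]).round(1) if len(b) else '')
    # runner zone & lips start
    for s in(-1,1):
        k=q[(abs(q[:,1]-s*53+0)<14)]; print(' lip u hist',s,np.histogram(k[:,0],np.arange(-150,130,10))[0])
    bl=box&(z>.110)&(z<.14);q=(xy[bl]-[.52,.09])@R.T*1000;print(' bracket',np.percentile(q,[5,50,95],axis=0).round(1).tolist())
    tr=box&(z>.055)&(z<.082);q=(xy[tr]-[.52,.09])@R.T*1000
    for s in(-1,1):
        k=q[(abs(q[:,1]-s*53)<14)];print(' runner u',s,np.percentile(k[:,0],[0,2,5]).round(1), 'v',np.percentile(k[:,1],[5,50,95]).round(1))
```

```text
top th 101.0
u range [-72.9 -50.5 181.1 182.9]
 side -1 [-74.3 -69.9 -56.3 -44.9 -43.5]
 side 1 [57.6 59.9 67.9 71.8 74.2]
 back 61 [175.  178.6 181.2]
 lip u hist -1 [ 0  0  0  0  0  0  0  0  0  0  7 23  7  7  8  6  8  7  8 18 23 24 24 25
 23 24 23]
 lip u hist 1 [ 0  0  0  0  0  0  0  0  0  0  0  0  2  1  1  1  0  0 10 13 16 14 13 10
 14  9  9]
 bracket [[-70.9, -76.9], [-60.7, -57.2], [-47.3, -44.4]]
 runner u -1 [-66.5 -63.7 -58.5] v [-57.1 -45.8 -39.7]
 runner u 1 [-39.2 -37.6 -34.4] v [48.4 57.5 64.6]
side th 102.25
u range [-75.  -70.8 180.2 182.1]
 side -1 [-74.  -64.  -57.3 -43.9 -41.5]
 side 1 [56.7 60.9 68.7 71.2 75.2]
 back 35 [174.2 177.9 180.7]
 lip u hist -1 [ 0  0  0  0  0  0  0  1  2  2  7  5  2  9  6  6  8  8  7 11  8 12 11 11
 11 13 10]
 lip u hist 1 [0 0 0 0 0 0 0 0 0 0 0 0 1 3 2 1 0 2 6 7 7 8 8 9 7 8 7]
 bracket [[-74.2, -76.4], [-65.4, -62.7], [-52.3, -42.2]]
 runner u -1 [-68.2 -65.4 -61.5] v [-58.2 -49.4 -40.4]
 runner u 1 [-39.1 -38.6 -37.6] v [43.7 53.9 66.7]
```

Run:
```python
from h import *
t=np.radians(103);R=np.array([[np.cos(t),np.sin(t)],[-np.sin(t),np.cos(t)]]);o=np.array([.50,.168])
for n in('top','side'):
    P=np.load(n+'P.npy');z=P[...,2];xy=P[...,:2]
    q=(xy-o)@R.T*1000
    hi=(z>.092)&(z<.107)&(abs(q[...,0])<115)&(abs(q[...,1])<85)
    k=q[hi]; L=[]
    for s in(-1,1):
        pts=[]
        for u in range(-40,90,8):
            m=k[(abs(k[:,0]-u)<6)&(k[:,1]*s>25)][:,1]*s
            if len(m)>2: pts.append((u,np.percentile(m,8),np.percentile(m,50),np.percentile(m,92)))
        p=np.array(pts); 
        for j,nm in((1,'in'),(2,'mid'),(3,'out')):
            f=np.polyfit(p[:,0],p[:,j]*s,1,w=None);r=p[:,j]*s-np.polyval(f,p[:,0]);print(n,s,nm,'dth',np.degrees(np.arctan(f[0])).round(2),'at0',f[1].round(1),'rms',r.std().round(1))
    b=k[(k[:,0]>85)&(abs(k[:,1])<40)];f=np.polyfit(b[:,1],b[:,0],1);print(n,'back dth',-np.degrees(f[0]).round(2),'u',f[1].round(1),np.percentile(b[:,0]-f[0]*b[:,1],[5,95]).round(1))
    m=k[abs(abs(k[:,1])-52)<10]
    print('lip start',np.percentile(m[m[:,1]>0][:,0],[0,2,5]).round(1))
```

```text
top -1 in dth 1.06 at0 -46.9 rms 0.3
top -1 mid dth 0.98 at0 -53.1 rms 0.5
top -1 out dth 1.05 at0 -59.4 rms 0.3
top 1 in dth 1.15 at0 55.5 rms 0.3
top 1 mid dth 0.89 at0 62.1 rms 0.4
top 1 out dth 1.21 at0 67.9 rms 0.2
top back dth 0.96 u 97.7 [ 95.5 100.3]
lip start [-43.1 -40.9 -35.9]
side -1 in dth 1.1 at0 -47.3 rms 0.9
side -1 mid dth 1.42 at0 -53.7 rms 1.1
side -1 out dth 0.63 at0 -59.8 rms 0.8
side 1 in dth 0.31 at0 55.3 rms 1.1
side 1 mid dth 0.19 at0 63.8 rms 1.0
side 1 out dth 1.12 at0 68.6 rms 0.5
side back dth 1.02 u 97.1 [ 94.1 100.3]
lip start [-42.2 -41.5 -36.7]
```

>>> drive_tool(deltas=[[[0, -0.05, -0.05, 0, 0, 0, -1], [0, -0.1, -0.1, 0, 0, 0, -2], [0, -0.15, -0.15, 0, 0, 0, -3], [0, -0.2, -0.2, 0, 0, 0, -4], [0, -0.25, -0.25, 0, 0, 0, -5], [0, -0.3, -0.295, 0, 0, 0, -6], [0, -0.35, -0.345, 0, 0, 0, -7], [0, -0.4, -0.395, 0, 0, 0, -8], [0, -0.44, -0.435, 0, 0, 0, -9], [0, -0.48, -0.475, 0, 0, 0, -10], [0, -0.52, -0.51, 0, 0, 0, -11], [0, -0.55, -0.54, 0.02, 0, 0, -11.6]]])

```text
clock: 1.6
tcp_pos: [0.501, -0.196, 0.2172]
orientation: [0.001, 0.13, 0.991, -0.0]
wrist_force: [1.6, 1.1, 0.1]
finger_gap: 0.0854
grip_force: 0.0
```

```bash
cat >> h.py <<'E'
from scipy.spatial.transform import Rotation as Ro
def goto(x,y,z,head):
    s=get_state();w,a,b,c=s['orientation'];R=Ro.from_quat([a,b,c,w]).as_matrix()
    h=np.radians(head);Y=np.array([np.cos(h),np.sin(h),0]);Z=np.array([0,0,-1.]);T=np.stack([np.cross(Y,Z),Y,Z],1)
    print('t',s['clock'],'tcp',np.round(s['tcp_pos'],4),'head',np.degrees(np.arctan2(R[1,1],R[0,1])).round(2),'F',np.round(s['wrist_force'],1),'q',np.round(s['joint_pos'],2),'gap',round(s['finger_gap'],4),s['grip_force'])
    print('shift',np.round(R.T@(np.array([x,y,z])-s['tcp_pos']),4),'turn',np.round(np.degrees(Ro.from_matrix(R.T@T).as_rotvec()),2))
E
python3 -c "
from h import *
goto(.533,-.297,.10,75)"
```

```text
t 1.6 tcp [ 0.501  -0.196   0.2172] head 75.02 F [1.6 1.1 0.1] q [-0.52  0.24 -0.08  1.24  0.   -0.26] gap 0.0854 0.0
shift [-0.0567 -0.0893  0.1174] turn [-0.01  0.13  0.02]
```

>>> drive_tool(deltas=[[[0, -0.02, -0.03, 0.03, 0, 0, 0], [0, -0.04, -0.06, 0.07, 0, 0, 0], [0, -0.057, -0.089, 0.11, 0, 0, 0], [0, -0.057, -0.089, 0.117, 0, 0, 0], [0, -0.057, -0.089, 0.117, 0, 0, 0]]])

```text
clock: 2.22
tcp_pos: [0.5313, -0.2933, 0.0989]
orientation: [-0.001, 0.13, 0.991, 0.001]
wrist_force: [-0.4, -0.3, 0.6]
finger_gap: 0.0855
grip_force: 0.0
```

```bash
python3 -c "
from h import *
goto(.533,-.297,.019,75)
p,d,c=snap('side');q,e,f=snap('top')
r=lambda a,u,v:cv2.resize(a[v:v+100,u:u+130],None,fx=3,fy=3,interpolation=cv2.INTER_CUBIC)
cv2.imwrite('pics/g1.png',np.hstack([r(p,285,180),r(q,320,150)])[...,::-1])"
```

```text
t 2.225 tcp [ 0.5313 -0.2933  0.0989] head 75.02 F [-0.4 -0.3  0.6] q [-0.64  0.44 -0.09  1.04  0.   -0.38] gap 0.0855 0.0
shift [-0.0028 -0.0032  0.0799] turn [ 0.07 -0.14  0.02]
```

View pics/g1.png

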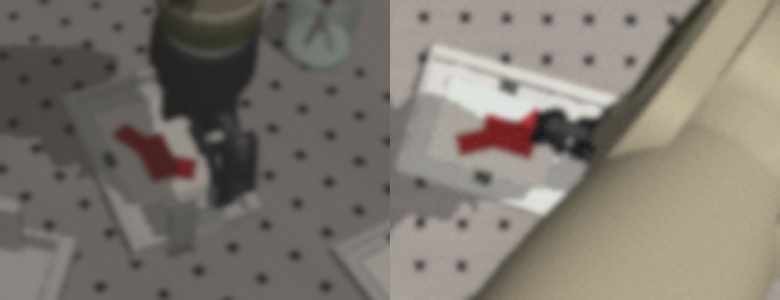

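The fingers straddle the pull region, and my pull estimate stands. I'll descend and grip.

>>> drive_tool(deltas=[[[0, -0.003, -0.003, 0.03, 0, 0, 0], [0, -0.003, -0.003, 0.06, 0, 0, 0], [0, -0.003, -0.003, 0.079, 0, 0, 0], [0, -0.003, -0.003, 0.079, 0, 0, 0], [100, -0.003, -0.003, 0.079, 0, 0, 0], [170, -0.003, -0.003, 0.079, 0, 0, 0], [200, -0.003, -0.003, 0.079, 0, 0, 0], [255, -0.003, -0.003, 0.079, 0, 0, 0], [255, -0.003, -0.003, 0.079, 0, 0, 0], [255, -0.003, -0.003, 0.079, 0, 0, 0], [255, -0.003, -0.003, 0.079, 0, 0, 0], [255, -0.003, -0.003, 0.079, 0, 0, 0]]], newtons=100)

```text
clock: 3.82
tcp_pos: [0.5346, -0.2981, 0.0213]
orientation: [0.0, 0.13, 0.991, -0.0]
wrist_force: [-0.8, -0.6, 5.0]
finger_gap: 0.0085
grip_force: 98.3
```

```bash
python3 -c "
from h import *
goto(.533,-.297,.049,75)"
```

```text
t 3.825 tcp [ 0.5346 -0.2981  0.0213] head 75.02 F [-0.8 -0.6  5. ] q [-0.64  0.52 -0.18  0.87  0.   -0.38] gap 0.0085 98.34264278411865
shift [ 0.0018  0.0006 -0.0277] turn [-0.01  0.06  0.02]
```

>>> drive_tool(deltas=[[[255, 0, 0, -0.01, 0, 0, 0], [255, 0, 0, -0.03, 0, 0, 0], [255, 0, 0, -0.055, 0, 0, 0], [255, 0, 0, -0.08, 0, 0, 0], [255, 0, 0, -0.1, 0, 0, 0], [255, 0, 0, -0.105, 0, 0, 0], [255, 0, 0, -0.105, 0, 0, 0], [255, 0, 0, -0.105, 0, 0, 0]]])

```text
clock: 4.82
tcp_pos: [0.5336, -0.2973, 0.1244]
orientation: [-0.001, 0.13, 0.991, 0.001]
wrist_force: [0.3, 0.3, -2.5]
finger_gap: 0.0087
grip_force: 97.6
```

```bash
cat >> h.py <<'E'
C=np.array([.4957,.167]);TH=104.05
def rk():
    e=np.array([np.cos(np.radians(TH)),np.sin(np.radians(TH))]);s=get_state();d=s['tcp_pos'][:2]-C
    f=s['wrist_force'];print('rack x,y',np.round([d@e*1000,(-d[0]*e[1]+d[1]*e[0])*1000],1),'Frack',np.round([f[:2]@e,-f[0]*e[1]+f[1]*e[0],f[2]],1))
def rackgoto(x,y,z):
    t=np.radians(TH);p=C+np.array([[np.cos(t),-np.sin(t)],[np.sin(t),np.cos(t)]])@[x,y];print(p.round(4));goto(p[0],p[1],z,TH);rk()
E
python3 -c "
from h import *
rackgoto(-.325,0,.120)
s=get_state();tip=s['tcp_pos']
t=np.radians(75);e=np.array([np.cos(t),np.sin(t)]);
for n in('side','top'):
    p,d,c=snap(n);P=cloud(d,c);q=P[...,:2]-tip[:2];u=q@e;v=-q[...,0]*e[1]+q[...,1]*e[0]
    m=(d>0)&(P[...,2]>.08)&(P[...,2]<.15)&(abs(v)<.052)&(u>.03)&(u<.16)
    f=np.c_[u[m],v[m],np.ones(m.sum())];z=P[...,2][m]
    for _ in range(3):
        co=np.linalg.lstsq(f,z,rcond=None)[0];k=abs(f@co-z)<.004;f,z=f[k],z[k]
    print(n,m.sum(),k.sum(),co.round(4),(f@co-z).std())
    m=(d>0)&(P[...,2]>.08)&(P[...,2]<.14)&(abs(v)<.08)&(u>.06)&(u<.2);print('lead u',np.percentile(u[m],[95,99]),'v',np.percentile(v[m],[1,99]))
"
```

```text
[ 0.5746 -0.1483]
t 4.825 tcp [ 0.5336 -0.2973  0.1244] head 75.03 F [ 0.3  0.3 -2.5] q [-0.64  0.43 -0.05  1.1  -0.   -0.38] gap 0.0087 97.562495470047
shift [-0.0011  0.1546  0.0045] turn [  0.08  -0.11 -29.02]
rack x,y [-459.6   76. ] Frack [ 0.2 -0.4 -2.5]
side 944 817 [-0.001  -0.0106  0.1089] 0.001709156521759456
lead u [0.17173676 0.17396384] v [-0.03285342  0.06055532]
top 2086 1641 [-0.0039 -0.0156  0.1088] 0.001975462396795762
lead u [0.16934658 0.17354465] v [-0.0576758   0.06011132]
```

>>> drive_tool(deltas=[[[255, 0, 0.01, 0, 0, 0, -4], [255, 0, 0.02, 0, 0, 0, -9], [255, -0.003, 0.035, 0, 0, 0, -14], [255, -0.006, 0.055, 0, 0, 0, -19], [255, -0.01, 0.075, 0, 0, 0, -24], [255, -0.014, 0.095, 0.005, 0, 0, -27], [255, -0.017, 0.115, 0.01, 0, 0, -29], [255, -0.018, 0.124, 0.015, 0, 0, -29], [255, -0.018, 0.124, 0.015, 0, 0, -29], [255, -0.018, 0.124, 0.015, 0, 0, -29]]])

```text
clock: 6.18
tcp_pos: [0.5836, -0.1831, 0.1107]
orientation: [-0.0, -0.122, 0.993, -0.0]
wrist_force: [0.6, -1.4, -2.5]
finger_gap: 0.0088
grip_force: 97.6
```

```bash
cat >> h.py <<'E'
def tray(ns=('top',)):
    s=get_state();tip=s['tcp_pos'];t=np.radians(TH);e=np.array([np.cos(t),np.sin(t)])
    out=[]
    for n in ns:
        p,d,c=snap(n);out.append(p);P=cloud(d,c);q=P[...,:2]-tip[:2];u=q@e;v=-q[...,0]*e[1]+q[...,1]*e[0]
        m=(d>0)&(abs(P[...,2]-tip[2]+.008)<.02)&(abs(v)<.08)&(u>.08)&(u<.15)
        print(n,'tray z',np.median(P[...,2][m]).round(4),'v ext',np.percentile(v[m],[1,99]).round(4))
        for a in(.09,.14):
            k=m&(abs(u-a)<.012);print('  at u',a,np.percentile(v[k],[2,98]).round(4))
    return out
E
python3 -c "
from h import *
rackgoto(-.36,0,.10)
p,q=tray(('side','top'))
r=lambda a,u,v:cv2.resize(a[v:v+150,u:u+190],None,fx=2,fy=2,interpolation=cv2.INTER_CUBIC)
cv2.imwrite('pics/g2.png',np.hstack([r(p,200,110),r(q,165,130)])[...,::-1])"
```

```text
[ 0.5831 -0.1822]
t 6.175 tcp [ 0.5836 -0.1831  0.1107] head 103.99 F [ 0.6 -1.4 -2.5] q [-0.44  0.44 -0.07  1.06 -0.   -0.68] gap 0.0088 97.61495232582092
shift [0.0003 0.0009 0.0107] turn [-0.01 -0.01 -0.06]
rack x,y [-3.609e+02 -3.000e-01] Frack [-1.5 -0.2 -2.5]
side tray z 0.0954 v ext [-0.0566  0.0608]
  at u 0.09 [-0.0423  0.0605]
  at u 0.14 [-0.0572  0.0601]
top tray z 0.0955 v ext [-0.0584  0.0065]
  at u 0.09 [-0.0579 -0.0302]
  at u 0.14 [-0.0579  0.0067]
```

View pics/g2.png

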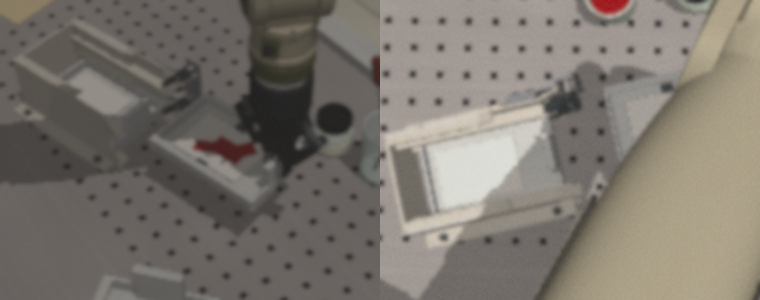

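The tray is square to the rack and centred on the mouth, with its lead about 80 mm short of it.

>>> drive_tool(deltas=[[[255, -0.001, 0.006, 0.004, 0, 0, 0], [255, -0.001, 0.012, 0.008, 0, 0, 0], [255, -0.001, 0.02, 0.01, 0, 0, 0], [255, -0.001, 0.028, 0.01, 0, 0, 0], [255, -0.001, 0.036, 0.01, 0, 0, 0], [255, -0.001, 0.044, 0.01, 0, 0, 0], [255, -0.001, 0.052, 0.01, 0, 0, 0], [255, -0.001, 0.058, 0.01, 0, 0, 0], [255, -0.001, 0.06, 0.01, 0, 0, 0], [255, -0.001, 0.06, 0.01, 0, 0, 0]]])

```text
clock: 7.52
tcp_pos: [0.5702, -0.1242, 0.1007]
orientation: [0.0, -0.122, 0.993, -0.0]
wrist_force: [0.0, 0.4, -3.4]
finger_gap: 0.0087
grip_force: 97.5
```

```bash
python3 -c "
from h import *
rackgoto(-.25,-.001,.0965)"
```

```text
[ 0.5574 -0.0753]
t 7.525 tcp [ 0.5702 -0.1242  0.1007] head 104.03 F [ 0.   0.4 -3.4] q [-0.35  0.4  -0.16  1.01 -0.   -0.6 ] gap 0.0087 97.52363562583923
shift [0.0006 0.0506 0.0042] turn [-0.01  0.   -0.02]
rack x,y [-300.6   -1.5] Frack [ 0.4 -0.1 -3.4]
```

>>> drive_tool(deltas=[[[255, 0, 0.003, 0.001, 0, 0, 0], [255, 0, 0.006, 0.001, 0, 0, 0], [255, 0, 0.009, 0.001, 0, 0, 0], [255, 0, 0.012, 0.001, 0, 0, 0], [255, 0, 0.015, 0.001, 0, 0, 0], [255, 0, 0.018, 0.001, 0, 0, 0], [255, 0, 0.021, 0.001, 0, 0, 0], [255, 0, 0.024, 0.001, 0, 0, 0], [255, 0, 0.027, 0.001, 0, 0, 0], [255, 0, 0.03, 0.001, 0, 0, 0], [255, 0, 0.033, 0.001, 0, 0, 0], [255, 0, 0.036, 0.001, 0, 0, 0]]])

```text
clock: 9.02
tcp_pos: [0.5614, -0.0891, 0.0997]
orientation: [0.0, -0.122, 0.993, 0.0]
wrist_force: [0.5, -0.7, -3.9]
finger_gap: 0.0088
grip_force: 97.5
```

```bash
python3 -c "
from h import *
rackgoto(-.25,-.001,.0965)
p,=tray(('side',))
cv2.imwrite('pics/g3.png',cv2.resize(p[100:220,190:350],None,fx=4,fy=4,interpolation=cv2.INTER_CUBIC)[...,::-1])"
```

```text
[ 0.5574 -0.0753]
t 9.025 tcp [ 0.5614 -0.0891  0.0997] head 104.03 F [ 0.5 -0.7 -3.9] q [-0.3   0.37 -0.2   1.    0.   -0.54] gap 0.0088 97.53687858581543
shift [0.0005 0.0144 0.0032] turn [ 0.    0.   -0.02]
rack x,y [-264.4   -1.5] Frack [-0.8 -0.3 -3.9]
side tray z 0.0844 v ext [-0.0555  0.0738]
  at u 0.09 [-0.05    0.0609]
  at u 0.14 [-0.0548  0.0741]
```

View pics/g3.png

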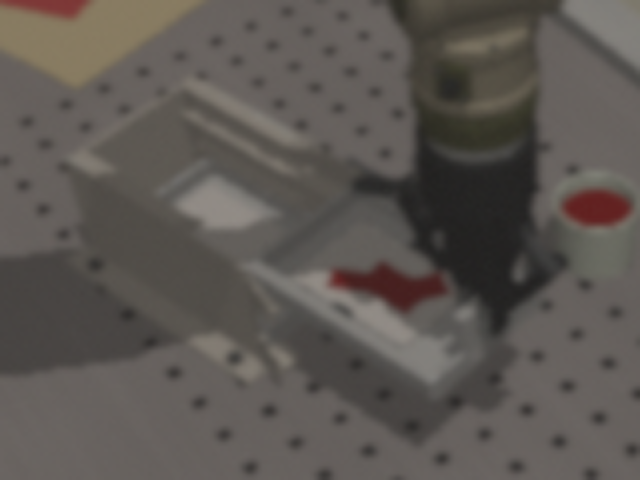

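The tray's lead is inside the mouth between the side plates, and the catch blade is lying over the rim at crop (375,185). I'll advance a little, then lower until I feel the runners.

>>> drive_tool(deltas=[[[255, 0.0005, 0.004, 0, 0, 0, 0], [255, 0.0005, 0.008, 0, 0, 0, 0], [255, 0.0005, 0.012, 0, 0, 0, 0], [255, 0.0005, 0.016, 0, 0, 0, 0], [255, 0.0005, 0.02, 0, 0, 0, 0], [255, 0.0005, 0.02, 0.001, 0, 0, 0], [255, 0.0005, 0.02, 0.0015, 0, 0, 0], [255, 0.0005, 0.02, 0.0015, 0, 0, 0]]])

```text
clock: 10.07
tcp_pos: [0.556, -0.0701, 0.0981]
orientation: [-0.0, -0.122, 0.993, 0.0]
wrist_force: [0.7, 0.4, -3.2]
finger_gap: 0.0084
grip_force: 97.7
```

```bash
python3 -c "
from h import *
rackgoto(-.2,-.001,.0965);print(get_state()['ft_torque'])"
```

```text
[ 0.5452 -0.0268]
t 10.075 tcp [ 0.556  -0.0701  0.0981] head 104.02 F [ 0.7  0.4 -3.2] q [-0.27  0.36 -0.22  0.99  0.   -0.51] gap 0.0084 97.71090388298035
shift [0.     0.0446 0.0016] turn [ 0.01 -0.01 -0.03]
rack x,y [-244.6   -1. ] Frack [ 0.2 -0.8 -3.2]
[-0.22562592 -0.0421947  -0.00866931]
```

>>> drive_tool(deltas=[[[255, 0, 0, 0.0005, 0, 0, 0], [255, 0, 0, 0.001, 0, 0, 0], [255, 0, 0, 0.001, 0, 0, 0]]])

```text
clock: 10.45
tcp_pos: [0.5561, -0.0701, 0.0972]
orientation: [0.0, -0.122, 0.993, 0.0]
wrist_force: [0.2, -0.9, -2.8]
finger_gap: 0.0084
grip_force: 97.7
```

>>> drive_tool(deltas=[[[255, 0, 0, 0.0005, 0, 0, 0], [255, 0, 0, 0.001, 0, 0, 0], [255, 0, 0, 0.001, 0, 0, 0]]])

```text
clock: 10.82
tcp_pos: [0.5562, -0.0701, 0.0964]
orientation: [0.0, -0.122, 0.993, -0.0]
wrist_force: [0.6, -0.6, -2.1]
finger_gap: 0.0087
grip_force: 97.9
```

>>> drive_tool(deltas=[[[255, 0, 0, 0.0005, 0, 0, 0], [255, 0, 0, 0.001, 0, 0, 0], [255, 0, 0, 0.001, 0, 0, 0]]])

```text
clock: 11.2
tcp_pos: [0.5564, -0.0702, 0.0956]
orientation: [0.0, -0.122, 0.993, -0.0]
wrist_force: [0.3, -2.9, 1.8]
finger_gap: 0.0088
grip_force: 98.3
```

```bash
python3 -c "
from h import *
rackgoto(-.2,-.001,.0965);print(get_state()['ft_torque'])
tray(('side',))"
```

```text
[ 0.5452 -0.0268]
t 11.2 tcp [ 0.5564 -0.0702  0.0956] head 104.02 F [ 0.3 -2.9  1.8] q [-0.27  0.36 -0.23  0.98 -0.   -0.51] gap 0.0088 98.32253694534302
shift [ 0.0003  0.0449 -0.0009] turn [-0.02  0.04 -0.03]
rack x,y [-244.9   -1.3] Frack [-2.8  0.4  1.8]
[-0.14048969  0.12543892  0.08650993]
side tray z 0.0812 v ext [-0.0576  0.0737]
  at u 0.09 [-0.042   0.0606]
  at u 0.14 [-0.0582  0.0686]
```

>>> drive_tool(deltas=[[[255, 0.0003, 0, -0.001, 0, 0, 0], [255, 0.0003, 0.003, -0.001, 0, 0, 0], [255, 0.0003, 0.006, -0.001, 0, 0, 0], [255, 0.0003, 0.01, -0.001, 0, 0, 0], [255, 0.0003, 0.014, -0.001, 0, 0, 0], [255, 0.0003, 0.018, -0.001, 0, 0, 0], [255, 0.0003, 0.022, -0.001, 0, 0, 0], [255, 0.0003, 0.026, -0.001, 0, 0, 0], [255, 0.0003, 0.03, -0.001, 0, 0, 0], [255, 0.0003, 0.034, -0.001, 0, 0, 0], [255, 0.0003, 0.038, -0.001, 0, 0, 0], [255, 0.0003, 0.042, -0.001, 0, 0, 0]]])

```text
clock: 12.75
tcp_pos: [0.5456, -0.0291, 0.0963]
orientation: [0.0, -0.122, 0.993, -0.0]
wrist_force: [0.2, -2.2, -0.2]
finger_gap: 0.0084
grip_force: 98.2
```

```bash
python3 -c "
from h import *
rackgoto(-.110,-.001,.0965);print(get_state()['ft_torque'])"
```

```text
[0.5234 0.0605]
t 12.75 tcp [ 0.5456 -0.0291  0.0963] head 104.03 F [ 0.2 -2.2 -0.2] q [-0.2   0.34 -0.26  0.97  0.   -0.45] gap 0.0084 98.16051363945007
shift [-0.0002  0.0924 -0.0002] turn [-0.    0.01 -0.02]
rack x,y [-202.4   -0.8] Frack [-2.1  0.3 -0.2]
[-0.30146479 -0.11271925 -0.02589672]
```

Smooth so far, with about 2 N of resistance. I'll continue.

>>> drive_tool(deltas=[[[255, 0, 0.004, -0.0003, 0, 0, 0], [255, 0, 0.008, -0.0003, 0, 0, 0], [255, 0, 0.012, -0.0003, 0, 0, 0], [255, 0, 0.016, -0.0003, 0, 0, 0], [255, 0, 0.02, -0.0003, 0, 0, 0], [255, 0, 0.024, -0.0003, 0, 0, 0], [255, 0, 0.028, -0.0003, 0, 0, 0], [255, 0, 0.032, -0.0003, 0, 0, 0], [255, 0, 0.036, -0.0003, 0, 0, 0], [255, 0, 0.04, -0.0003, 0, 0, 0], [255, 0, 0.044, -0.0003, 0, 0, 0], [255, 0, 0.048, -0.0003, 0, 0, 0]]])

```text
clock: 14.25
tcp_pos: [0.5339, 0.0175, 0.0965]
orientation: [0.0, -0.122, 0.993, 0.0]
wrist_force: [-0.0, -0.2, -2.3]
finger_gap: 0.0085
grip_force: 97.8
```

```bash
python3 -c "
from h import *
rackgoto(-.110,-.001,.0965);print(get_state()['ft_torque'])"
```

```text
[0.5234 0.0605]
t 14.25 tcp [0.5339 0.0175 0.0965] head 104.03 F [-0.  -0.2 -2.3] q [-0.12  0.31 -0.29  0.96  0.   -0.36] gap 0.0085 97.8046202659607
shift [-0.0002  0.0443  0.    ] turn [ 0.    0.   -0.02]
rack x,y [-154.3   -0.8] Frack [-0.1  0.1 -2.3]
[-0.1928339  -0.05728688 -0.05133069]
```

>>> drive_tool(deltas=[[[255, 0, 0.004, 0, 0, 0, 0], [255, 0, 0.008, 0, 0, 0, 0], [255, 0, 0.012, 0, 0, 0, 0], [255, 0, 0.016, 0, 0, 0, 0], [255, 0, 0.02, 0, 0, 0, 0], [255, 0, 0.024, 0, 0, 0, 0], [255, 0, 0.028, 0, 0, 0, 0], [255, 0, 0.032, 0, 0, 0, 0], [255, 0, 0.036, 0, 0, 0, 0], [255, 0, 0.04, 0, 0, 0, 0], [255, 0, 0.044, 0, 0, 0, 0], [255, 0, 0.048, 0, 0, 0, 0]]])

```text
clock: 15.75
tcp_pos: [0.5223, 0.0641, 0.0965]
orientation: [0.0, -0.122, 0.993, 0.0]
wrist_force: [-0.1, 0.6, -2.5]
finger_gap: 0.0085
grip_force: 97.8
```

>>> drive_tool(deltas=[[[255, 0, 0.002, 0, 0, 0, 0], [255, 0, 0.004, 0, 0, 0, 0], [255, 0, 0.006, 0, 0, 0, 0], [255, 0, 0.008, 0, 0, 0, 0], [255, 0, 0.01, 0, 0, 0, 0], [255, 0, 0.012, 0, 0, 0, 0], [255, 0, 0.014, 0, 0, 0, 0], [255, 0, 0.016, 0, 0, 0, 0], [255, 0, 0.018, 0, 0, 0, 0], [255, 0, 0.019, 0, 0, 0, 0], [255, 0, 0.02, 0, 0, 0, 0], [255, 0, 0.02, 0, 0, 0, 0]]])

```text
clock: 17.25
tcp_pos: [0.5174, 0.0834, 0.0965]
orientation: [0.0, -0.122, 0.993, 0.0]
wrist_force: [-0.1, 0.3, -1.5]
finger_gap: 0.0086
grip_force: 97.9
```

```bash
python3 -c "
from h import *
rackgoto(-.080,-.001,.0965);print(get_state()['ft_torque'])"
```

```text
[0.5161 0.0896]
t 17.25 tcp [0.5174 0.0834 0.0965] head 104.03 F [-0.1  0.3 -1.5] q [ 0.01  0.3  -0.32  0.95  0.   -0.24] gap 0.0086 97.85596489906311
shift [-0.0002  0.0064 -0.    ] turn [ 0.02  0.   -0.02]
rack x,y [-86.4  -0.8] Frack [ 0.3  0.  -1.5]
[-0.04165609 -0.07647089 -0.06424628]
```

>>> drive_tool(deltas=[[[255, 0, 0.001, 0, 0, 0, 0], [255, 0, 0.002, 0, 0, 0, 0], [255, 0, 0.003, 0, 0, 0, 0], [255, 0, 0.0035, 0, 0, 0, 0], [255, 0, 0.004, 0, 0, 0, 0], [255, 0, 0.0045, 0, 0, 0, 0], [255, 0, 0.005, 0, 0, 0, 0]]])

```text
clock: 18.12
tcp_pos: [0.5163, 0.0881, 0.0965]
orientation: [0.0, -0.122, 0.993, 0.0]
wrist_force: [0.3, 0.5, -1.8]
finger_gap: 0.0083
grip_force: 97.9
```

```bash
python3 -c "
from h import *
rackgoto(-.080,-.001,.0965);print(get_state()['ft_torque'])
q,=tray(('side',))
cv2.imwrite('pics/g4.png',cv2.resize(q[100:200,200:330],None,fx=5,fy=5,interpolation=cv2.INTER_CUBIC)[...,::-1])"
```

```text
[0.5161 0.0896]
t 18.125 tcp [0.5163 0.0881 0.0965] head 104.02 F [ 0.3  0.5 -1.8] q [ 0.02  0.3  -0.32  0.95  0.   -0.23] gap 0.0083 97.9051673412323
shift [-0.0002  0.0016  0.    ] turn [ 0.    0.01 -0.03]
rack x,y [-81.6  -0.8] Frack [ 0.4 -0.4 -1.8]
[-0.1396245  -0.01940727  0.03429753]
side tray z 0.0814 v ext [-0.0506  0.0662]
  at u 0.09 [-0.0298  0.0659]
  at u 0.14 [-0.0512  0.0657]
```

View pics/g4.png

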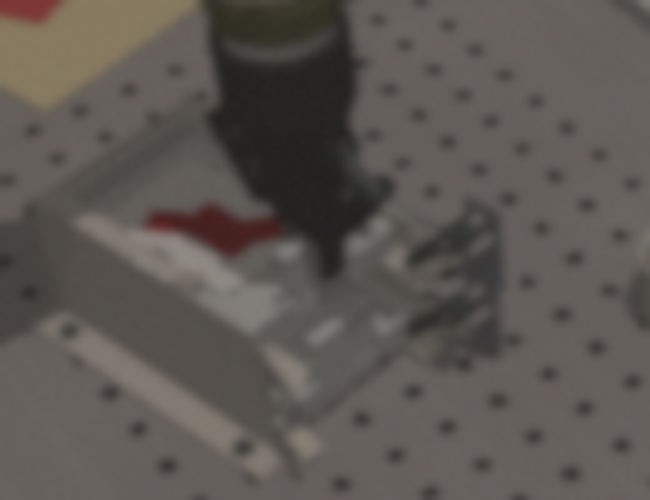

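The tray is nearly home. The dark blades slope from the bracket towards the trailing end, around crop (440,250). I'll go on to the end stop by feel, so that the catch is sure to have dropped.

>>> drive_tool(deltas=[[[255, 0, 0.0005, 0, 0, 0, 0], [255, 0, 0.001, 0, 0, 0, 0], [255, 0, 0.0015, 0, 0, 0, 0], [255, 0, 0.0015, 0, 0, 0, 0]]])

```text
clock: 18.68
tcp_pos: [0.5159, 0.0896, 0.0965]
orientation: [0.0, -0.122, 0.993, 0.0]
wrist_force: [-1.3, -0.8, -2.0]
finger_gap: 0.0088
grip_force: 97.9
```

>>> drive_tool(deltas=[[[255, 0, 0.0003, 0, 0, 0, 0], [255, 0, 0.0006, 0, 0, 0, 0], [255, 0, 0.0008, 0, 0, 0, 0], [255, 0, 0.0008, 0, 0, 0, 0]]])

```text
clock: 19.18
tcp_pos: [0.5157, 0.0903, 0.0965]
orientation: [0.0, -0.122, 0.993, 0.0]
wrist_force: [-0.1, 0.1, -2.3]
finger_gap: 0.0085
grip_force: 97.9
```

```bash
python3 -c "
from h import *
rackgoto(-.080,-.001,.0965);print(get_state()['ft_torque'])"
```

```text
[0.5161 0.0896]
t 19.175 tcp [0.5157 0.0903 0.0965] head 104.03 F [-0.1  0.1 -2.3] q [ 0.02  0.3  -0.32  0.95  0.   -0.22] gap 0.0085 97.90490627288818
shift [-0.0002 -0.0007  0.    ] turn [ 0.    0.   -0.02]
rack x,y [-79.3  -0.8] Frack [ 0.1  0.1 -2.3]
[-0.0645438  -0.05856635 -0.04037152]
```

>>> drive_tool(deltas=[[[255, 0, 0.0004, 0, 0, 0, 0], [255, 0, 0.0008, 0, 0, 0, 0], [255, 0, 0.0008, 0, 0, 0, 0]]])

```text
clock: 19.55
tcp_pos: [0.5158, 0.0908, 0.0966]
orientation: [0.0, -0.122, 0.993, -0.0]
wrist_force: [0.3, -2.3, -2.4]
finger_gap: 0.0083
grip_force: 97.9
```

>>> drive_tool(deltas=[[[255, 0, 0.0004, 0, 0, 0, 0], [255, 0, 0.0007, 0, 0, 0, 0], [255, 0, 0.0007, 0, 0, 0, 0]]])

```text
clock: 19.92
tcp_pos: [0.516, 0.091, 0.0968]
orientation: [0.001, -0.122, 0.993, -0.001]
wrist_force: [2.1, -5.4, -0.2]
finger_gap: 0.0089
grip_force: 98.1
```

The end stop is felt at about 6 N. Now I'll draw back gently.

>>> drive_tool(deltas=[[[255, 0, -0.001, 0, 0, 0, 0], [255, 0, -0.002, 0, 0, 0, 0], [255, 0, -0.003, 0, 0, 0, 0], [255, 0, -0.004, 0, 0, 0, 0], [255, 0, -0.005, 0, 0, 0, 0], [255, 0, -0.006, 0, 0, 0, 0], [255, 0, -0.0065, 0, 0, 0, 0], [255, 0, -0.0065, 0, 0, 0, 0]]])

```text
clock: 20.92
tcp_pos: [0.5169, 0.0853, 0.0965]
orientation: [-0.0, -0.122, 0.993, -0.0]
wrist_force: [-0.3, 0.0, -2.4]
finger_gap: 0.0087
grip_force: 97.9
```

>>> drive_tool(deltas=[[[255, 0, -0.0005, 0, 0, 0, 0], [255, 0, -0.001, 0, 0, 0, 0], [255, 0, -0.001, 0, 0, 0, 0]]])

```text
clock: 21.3
tcp_pos: [0.5172, 0.0844, 0.0965]
orientation: [0.0, -0.122, 0.993, -0.0]
wrist_force: [0.7, 0.6, -1.7]
finger_gap: 0.0087
grip_force: 97.9
```

```bash
python3 -c "
from h import *
rackgoto(-.080,-.001,.0965);print(get_state()['ft_torque'])"
```

```text
[0.5161 0.0896]
t 21.3 tcp [0.5172 0.0844 0.0965] head 104.02 F [ 0.7  0.6 -1.7] q [ 0.01  0.3  -0.32  0.95 -0.   -0.24] gap 0.0087 97.94163107872009
shift [-0.0002  0.0054  0.    ] turn [-0.    0.01 -0.03]
rack x,y [-85.4  -0.8] Frack [ 0.4 -0.8 -1.7]
[ 0.01531818 -0.01612019 -0.00793639]
```

>>> drive_tool(deltas=[[[255, 0, -0.0004, 0, 0, 0, 0], [255, 0, -0.0008, 0, 0, 0, 0], [255, 0, -0.0012, 0, 0, 0, 0], [255, 0, -0.0012, 0, 0, 0, 0]]])

```text
clock: 21.8
tcp_pos: [0.5175, 0.0833, 0.0965]
orientation: [0.0, -0.122, 0.993, 0.0]
wrist_force: [-0.3, 0.2, -2.4]
finger_gap: 0.0086
grip_force: 97.9
```

>>> drive_tool(deltas=[[[255, 0, -0.0004, 0, 0, 0, 0], [255, 0, -0.0008, 0, 0, 0, 0], [255, 0, -0.0012, 0, 0, 0, 0], [255, 0, -0.0012, 0, 0, 0, 0]]])

```text
clock: 22.3
tcp_pos: [0.5178, 0.0821, 0.0965]
orientation: [0.0, -0.122, 0.993, 0.0]
wrist_force: [-0.7, 0.6, -2.3]
finger_gap: 0.0087
grip_force: 97.9
```

>>> drive_tool(deltas=[[[255, 0, -0.0004, 0, 0, 0, 0], [255, 0, -0.0008, 0, 0, 0, 0], [255, 0, -0.0012, 0, 0, 0, 0], [255, 0, -0.0012, 0, 0, 0, 0]]])

```text
clock: 22.8
tcp_pos: [0.5181, 0.0809, 0.0966]
orientation: [0.0, -0.122, 0.993, -0.0]
wrist_force: [0.1, -0.3, -2.4]
finger_gap: 0.0084
grip_force: 97.9
```

>>> drive_tool(deltas=[[[255, 0, -0.0004, 0, 0, 0, 0], [255, 0, -0.0008, 0, 0, 0, 0], [255, 0, -0.0012, 0, 0, 0, 0], [255, 0, -0.0012, 0, 0, 0, 0]]])

```text
clock: 23.3
tcp_pos: [0.5184, 0.0798, 0.0965]
orientation: [0.0, -0.122, 0.993, 0.0]
wrist_force: [-0.3, -0.1, -3.2]
finger_gap: 0.0085
grip_force: 97.9
```

>>> drive_tool(deltas=[[[255, 0, -0.0004, 0, 0, 0, 0], [255, 0, -0.0008, 0, 0, 0, 0], [255, 0, -0.0012, 0, 0, 0, 0], [255, 0, -0.0012, 0, 0, 0, 0]]])

```text
clock: 23.8
tcp_pos: [0.5187, 0.0786, 0.0965]
orientation: [0.0, -0.122, 0.993, -0.0]
wrist_force: [0.5, 0.4, -1.6]
finger_gap: 0.0085
grip_force: 97.9
```

>>> drive_tool(deltas=[[[255, 0, -0.0004, 0, 0, 0, 0], [255, 0, -0.0008, 0, 0, 0, 0], [255, 0, -0.0012, 0, 0, 0, 0], [255, 0, -0.0012, 0, 0, 0, 0]]])

```text
clock: 24.3
tcp_pos: [0.5189, 0.0775, 0.0965]
orientation: [0.0, -0.122, 0.993, 0.0]
wrist_force: [-0.4, -0.1, -1.9]
finger_gap: 0.0085
grip_force: 97.9
```

```bash
python3 -c "
from h import *
rackgoto(-.080,-.001,.0965);print(get_state()['ft_torque'])"
```

```text
[0.5161 0.0896]
t 24.3 tcp [0.5189 0.0775 0.0965] head 104.02 F [-0.4 -0.1 -1.9] q [-0.    0.3  -0.32  0.95  0.   -0.25] gap 0.0085 97.94028282165527
shift [-0.0002  0.0125  0.    ] turn [ 0.    0.   -0.03]
rack x,y [-92.5  -0.8] Frack [ 0.   0.4 -1.9]
[-0.03555627  0.02477027  0.04009866]
```

>>> drive_tool(deltas=[[[255, 0, -0.0004, 0, 0, 0, 0], [255, 0, -0.0008, 0, 0, 0, 0], [255, 0, -0.0012, 0, 0, 0, 0], [255, 0, -0.0012, 0, 0, 0, 0]]])

```text
clock: 24.8
tcp_pos: [0.5192, 0.0763, 0.0965]
orientation: [0.0, -0.122, 0.993, 0.0]
wrist_force: [-0.1, -0.3, -2.6]
finger_gap: 0.0085
grip_force: 97.9
```

>>> drive_tool(deltas=[[[255, 0, -0.0004, 0, 0, 0, 0], [255, 0, -0.0008, 0, 0, 0, 0], [255, 0, -0.0012, 0, 0, 0, 0], [255, 0, -0.0012, 0, 0, 0, 0]]])

```text
clock: 25.3
tcp_pos: [0.5195, 0.0751, 0.0965]
orientation: [0.0, -0.122, 0.993, 0.0]
wrist_force: [-0.5, -0.1, -1.5]
finger_gap: 0.0085
grip_force: 97.9
```

>>> drive_tool(deltas=[[[255, 0, -0.0004, 0, 0, 0, 0], [255, 0, -0.0008, 0, 0, 0, 0], [255, 0, -0.0012, 0, 0, 0, 0], [255, 0, -0.0012, 0, 0, 0, 0]]])

```text
clock: 25.8
tcp_pos: [0.5198, 0.074, 0.0965]
orientation: [0.0, -0.122, 0.993, -0.0]
wrist_force: [-0.3, -0.1, -1.7]
finger_gap: 0.0085
grip_force: 97.9
```

>>> drive_tool(deltas=[[[255, 0, -0.0004, 0, 0, 0, 0], [255, 0, -0.0008, 0, 0, 0, 0], [255, 0, -0.0012, 0, 0, 0, 0], [255, 0, -0.0012, 0, 0, 0, 0]]])

```text
clock: 26.3
tcp_pos: [0.5201, 0.0728, 0.0965]
orientation: [0.0, -0.122, 0.993, -0.0]
wrist_force: [-0.2, -0.2, -2.2]
finger_gap: 0.0086
grip_force: 97.9
```

>>> drive_tool(deltas=[[[255, 0, -0.0004, 0, 0, 0, 0], [255, 0, -0.0008, 0, 0, 0, 0], [255, 0, -0.0012, 0, 0, 0, 0], [255, 0, -0.0012, 0, 0, 0, 0]]])

```text
clock: 26.8
tcp_pos: [0.5204, 0.0716, 0.0965]
orientation: [0.0, -0.122, 0.993, 0.0]
wrist_force: [0.3, -0.4, -1.6]
finger_gap: 0.0084
grip_force: 97.9
```

```bash
python3 -c "
from h import *
rackgoto(-.080,-.001,.0965);print(get_state()['ft_torque'])
t=np.radians(TH);R=np.array([[np.cos(t),np.sin(t)],[-np.sin(t),np.cos(t)]])
a=np.load('side.npz')['d']
p,d,c=snap('side')
for nm,D in(('before',None),('now',d)):
    P=np.load('sideP.npy') if D is None else cloud(d,c)
    q=(P[...,:2]-C)@R.T
    for lo in range(-150,-85,6):
        m=(q[...,0]*1000>lo)&(q[...,0]*1000<lo+6)&(q[...,1]<-.042)&(q[...,1]>-.064)&(P[...,2]>.06)&(P[...,2]<.15)
        print(nm,lo,m.sum(),np.percentile(P[...,2][m],[10,50,90]).round(3) if m.sum() else '')
cv2.imwrite('pics/g5.png',cv2.resize(p[120:180,250:320],None,fx=8,fy=8,interpolation=cv2.INTER_CUBIC)[...,::-1])"
```

```text
[0.5161 0.0896]
t 26.8 tcp [0.5204 0.0716 0.0965] head 104.02 F [ 0.3 -0.4 -1.6] q [-0.02  0.3  -0.32  0.95  0.   -0.26] gap 0.0084 97.94007897377014
shift [-0.0002  0.0185  0.    ] turn [ 0.    0.   -0.03]
rack x,y [-98.5  -0.8] Frack [-0.4 -0.2 -1.6]
[-0.03076006 -0.0158402  -0.00852728]
before -150 26 [0.064 0.11  0.128]
before -144 22 [0.064 0.069 0.126]
before -138 9 [0.062 0.106 0.115]
before -132 5 [0.077 0.102 0.108]
before -126 7 [0.094 0.101 0.104]
before -120 11 [0.067 0.07  0.096]
before -114 13 [0.067 0.071 0.084]
before -108 11 [0.07  0.073 0.087]
before -102 11 [0.071 0.075 0.095]
before -96 18 [0.073 0.078 0.1  ]
before -90 14 [0.074 0.076 0.091]
now -150 28 [0.063 0.087 0.127]
now -144 15 [0.067 0.12  0.128]
now -138 11 [0.062 0.068 0.114]
now -132 4 [0.1   0.103 0.107]
now -126 7 [0.095 0.101 0.104]
now -120 13 [0.069 0.071 0.093]
now -114 14 [0.068 0.071 0.094]
now -108 29 [0.07  0.085 0.094]
now -102 9 [0.092 0.095 0.097]
now -96 4 [0.093 0.093 0.096]
now -90 5 [0.078 0.08  0.087]
```

View pics/g5.png

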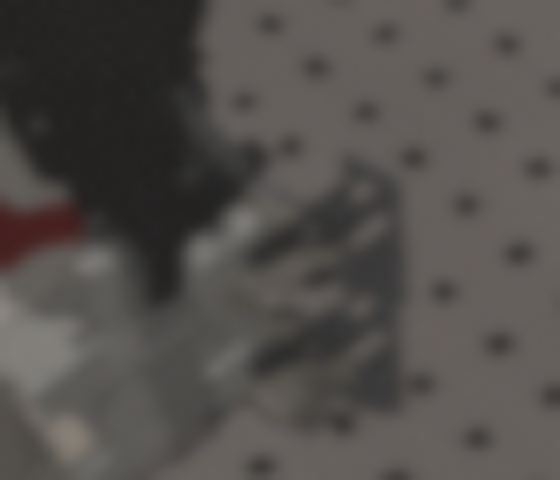

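The upper blade at crop (260,250)-(350,200) lies parallel to the lower-tier catch. Its depth profile matches the one before insertion, so the catch has fallen. I'll keep drawing back.

>>> drive_tool(deltas=[[[255, 0, -0.0004, 0, 0, 0, 0], [255, 0, -0.0008, 0, 0, 0, 0], [255, 0, -0.001, 0, 0, 0, 0], [255, 0, -0.001, 0, 0, 0, 0]]])

```text
clock: 27.35
tcp_pos: [0.5206, 0.0707, 0.0965]
orientation: [0.0, -0.122, 0.993, 0.0]
wrist_force: [0.5, 1.5, -2.7]
finger_gap: 0.0082
grip_force: 97.9
```

>>> drive_tool(deltas=[[[255, 0, -0.0003, 0, 0, 0, 0], [255, 0, -0.0006, 0, 0, 0, 0], [255, 0, -0.0006, 0, 0, 0, 0]]])

```text
clock: 27.72
tcp_pos: [0.5207, 0.0702, 0.0965]
orientation: [-0.0, -0.122, 0.993, 0.0]
wrist_force: [0.2, 1.8, -2.7]
finger_gap: 0.0081
grip_force: 97.9
```

```bash
python3 -c "
from h import *
rackgoto(-.080,-.001,.0965);print(get_state()['ft_torque'])"
```

```text
[0.5161 0.0896]
t 27.725 tcp [0.5207 0.0702 0.0965] head 104.04 F [ 0.2  1.8 -2.7] q [-0.02  0.3  -0.32  0.95  0.   -0.26] gap 0.0081 97.86481618881226
shift [-0.0002  0.0199 -0.    ] turn [ 0.02 -0.   -0.01]
rack x,y [-99.9  -0.8] Frack [ 1.7 -0.7 -2.7]
[ 0.11579716 -0.048218    0.04920732]
```

Bearing has begun. I'll increase the pull in small steps.

>>> drive_tool(deltas=[[[255, 0, -0.0003, 0, 0, 0, 0], [255, 0, -0.0006, 0, 0, 0, 0], [255, 0, -0.0006, 0, 0, 0, 0]]])

```text
clock: 28.1
tcp_pos: [0.5208, 0.0699, 0.0965]
orientation: [-0.0, -0.122, 0.992, 0.0]
wrist_force: [-1.6, 2.6, -2.5]
finger_gap: 0.0084
grip_force: 97.9
```

```bash
python3 -c "
from h import *
rackgoto(-.080,-.001,.0965);print(get_state()['ft_torque'])"
```

```text
[0.5161 0.0896]
t 28.1 tcp [0.5208 0.0699 0.0965] head 104.05 F [-1.6  2.6 -2.5] q [-0.02  0.3  -0.32  0.95  0.   -0.27] gap 0.0084 97.89797186851501
shift [-0.0002  0.0203 -0.    ] turn [0.05 0.   0.  ]
rack x,y [-100.3   -0.8] Frack [ 2.9  0.9 -2.5]
[0.52553256 0.0156046  0.17076334]
```

>>> drive_tool(deltas=[[[255, 0, -0.0003, 0, 0, 0, 0], [255, 0, -0.0006, 0, 0, 0, 0], [255, 0, -0.0006, 0, 0, 0, 0], [255, 0, -0.0006, 0, 0, 0, 0]]])

```text
clock: 28.6
tcp_pos: [0.5208, 0.0696, 0.0964]
orientation: [-0.0, -0.122, 0.992, 0.001]
wrist_force: [-1.5, 5.4, -1.9]
finger_gap: 0.0087
grip_force: 98.0
```

```bash
python3 -c "
from h import *
rackgoto(-.080,-.001,.0965);print(get_state()['ft_torque'])"
```

```text
[0.5161 0.0896]
t 28.6 tcp [0.5208 0.0696 0.0964] head 104.06 F [-1.5  5.4 -1.9] q [-0.02  0.3  -0.32  0.95  0.   -0.27] gap 0.0087 97.98126697540283
shift [-0.0003  0.0206 -0.    ] turn [ 0.08 -0.    0.01]
rack x,y [-100.6   -0.7] Frack [ 5.6  0.1 -1.9]
[1.00388291 0.16622718 0.29132508]
```

The pull is about 5.6 N. I'll hold it, then relax, lower by 0.5 mm onto the runners and open.

>>> drive_tool(deltas=[[[255, 0, 0, 0, 0, 0, 0], [255, 0, 0, 0, 0, 0, 0], [255, 0, 0, 0, 0, 0, 0], [255, 0, 0, 0, 0, 0, 0]]])

```text
clock: 29.1
tcp_pos: [0.5208, 0.0696, 0.0965]
orientation: [-0.0, -0.122, 0.992, 0.001]
wrist_force: [-1.3, 4.8, -2.7]
finger_gap: 0.0087
grip_force: 98.0
```

>>> drive_tool(deltas=[[[255, 0, 0.0008, 0, 0, 0, 0], [255, 0, 0.0016, 0, 0, 0, 0], [255, 0, 0.002, 0, 0, 0, 0], [255, 0, 0.002, 0.0005, 0, 0, 0], [255, 0, 0.002, 0.0005, 0, 0, 0]]])

```text
clock: 29.72
tcp_pos: [0.5208, 0.0704, 0.0963]
orientation: [0.0, -0.122, 0.993, -0.0]
wrist_force: [-0.5, -1.4, -0.1]
finger_gap: 0.0082
grip_force: 98.6
```

```bash
python3 -c "
from h import *
rackgoto(-.080,-.001,.0965);print(get_state()['ft_torque'])"
```

```text
[0.5161 0.0896]
t 29.725 tcp [0.5208 0.0704 0.0963] head 103.99 F [-0.5 -1.4 -0.1] q [-0.02  0.3  -0.32  0.95 -0.   -0.26] gap 0.0082 98.57962846755981
shift [-0.0001  0.0199 -0.0002] turn [-0.05  0.02 -0.06]
rack x,y [-99.9  -0.9] Frack [-1.2  0.9 -0.1]
[-0.31012425  0.16765157  0.11065266]
```

>>> drive_tool(deltas=[[[200, 0, 0, 0, 0, 0, 0], [160, 0, 0, 0, 0, 0, 0], [120, 0, 0, 0, 0, 0, 0], [120, 0, 0, 0, 0, 0, 0], [120, 0, 0, 0, 0, 0, 0], [120, 0, 0, 0, 0, 0, 0]]])

```text
clock: 30.48
tcp_pos: [0.5206, 0.0709, 0.096]
orientation: [0.0, -0.122, 0.993, 0.0]
wrist_force: [-0.0, -0.7, 0.5]
finger_gap: 0.0454
grip_force: 0.0
```

>>> drive_tool(deltas=[[[120, 0, 0, -0.01, 0, 0, 0], [120, 0, 0, -0.025, 0, 0, 0], [120, 0, 0, -0.05, 0, 0, 0], [120, 0, 0, -0.08, 0, 0, 0], [120, 0, 0, -0.12, 0, 0, 0], [120, 0.04, 0, -0.15, 0, 0, 0], [120, 0.09, 0, -0.15, 0, 0, 0], [120, 0.13, 0, -0.15, 0, 0, 0], [120, 0.13, 0, -0.15, 0, 0, 0], [120, 0.13, 0, -0.15, 0, 0, 0]]])

```text
clock: 31.72
tcp_pos: [0.3954, 0.0393, 0.2472]
orientation: [0.002, -0.122, 0.993, -0.0]
wrist_force: [0.6, 0.6, 0.7]
finger_gap: 0.0451
grip_force: 0.0
```

```bash
python3 -c "
from h import *
rackgoto(-.080,-.001,.0965)
p,d,c=snap('side');q,e,f=snap('top')
t=np.radians(TH);R=np.array([[np.cos(t),np.sin(t)],[-np.sin(t),np.cos(t)]])
for n,D,cc in(('side',d,c),('top',e,f)):
    P=cloud(D,cc);w=(P[...,:2]-C)@R.T*1000;z=P[...,2]
    m=(z>.112)&(z<.135)&(abs(w[...,1])<28)&(w[...,0]>-115)&(w[...,0]<-70);print(n,'pull',m.sum(),np.median(w[m],0).round(1),np.percentile(z[m],90) if m.sum() else '')
    m=(w[...,1]<-42)&(w[...,1]>-64)&(abs(w[...,0]+126)<6)&(z>.08)&(z<.15);print('blade z at -126',z[m].round(3))
r=lambda a,u,v:cv2.resize(a[v:v+100,u:u+130],None,fx=3,fy=3,interpolation=cv2.INTER_CUBIC)
cv2.imwrite('pics/g6.png',np.hstack([r(p,195,105),r(q,155,155)])[...,::-1])"
```

```text
[0.5161 0.0896]
t 31.725 tcp [0.3954 0.0393 0.2472] head 104.01 F [0.6 0.6 0.7] q [-0.1  -0.04 -0.33  1.28  0.   -0.35] gap 0.0451 0.0
shift [-0.1288  0.0197  0.1511] turn [-0.05  0.17 -0.04]
rack x,y [-99.5 128.3] Frack [ 0.4 -0.7  0.7]
side pull 92 [-103.5    1.8] 0.12628716091398406
blade z at -126 [0.103 0.106 0.109 0.102 0.103 0.097 0.1   0.099 0.092]
top pull 101 [-101.1    1.2] 0.12775044152655435
blade z at -126 [0.113 0.108 0.111 0.111 0.102 0.104 0.108 0.109 0.099 0.102 0.108 0.112
 0.105 0.105 0.106 0.109 0.114 0.101 0.107 0.108 0.11  0.102 0.107 0.103
 0.103]
```

View pics/g6.png

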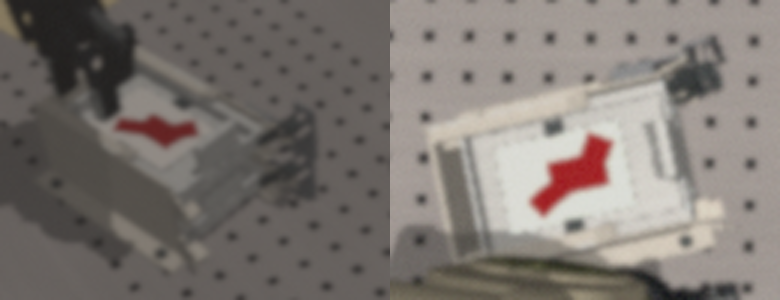

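The tray lies flat in the upper tier, with its pull top at 127 mm and its pull centre at about -101 mm. The catch is down behind it and the gripper is clear.

```bash
python3 -c "
from workcell import *
print(hand_in())"
```

```text
the job is handed in; nothing more can be done
None
```

I slid the middle-sized tray into the rack's upper tier, its catch dropped behind it, I held it against the catch at about 5 N and let go, and the job is handed in; no verdict was returned.

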